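# Roll an edging strip flush

### The arm

A 6-joint arm with a two-finger parallel gripper is mounted at the origin on a cart in front of the work surface, level with it; the furniture and walls round the work are solid. World frame = base frame: x ahead of the robot, y to its left, z up, the work surface at z = 0. Lengths are in m, angles in degrees, forces in N, time in s.
With the tool pointing down it reaches from about 0.25 to 0.725 m from the base axis. Payload 9.7 kg.
Tool frame: the origin (TCP) lies at the very end of the fingers, on their centre line; the grasp point (between the pads) lies 19 mm behind it (bot.pinch_z is the distance from the TCP to the grasp point, in m); x points along the fingers, z is the direction in which the jaws open and shut, and the axes are right-handed (so a half turn about x gives the same grasp; the last joint's range is limited). The gripper opens to 85 mm and grips with 20 to 120 N. Pads are 22 mm wide; open, the fingers measure 114 mm over their backs; the gripper's body (76 mm by 85 mm) begins 54 mm behind the grasp point. The pads swing forward as they close: fully open they stand 13 mm farther back than shut.
Start: joints at [-72.479, 4.979, 10.078, 95.1, 0, 90], TCP at [0.166, -0.524, 0.231] pointing down, gripper open.
Joint ranges: [-179.16, 179.16], [-48.56, 103.87], [-65.8, 70.77], [-126.05, 130.52], [-82.76, 87.17], [-180, 180]. Speed limits (degrees/s): [127.2, 127.2, 147.25, 180, 180, 180].

### API

Orientations are given as [roll, pitch, yaw] about the fixed x, y, z axes, in that order (R = Rz(yaw) Ry(pitch) Rx(roll)).
In Python, from workcell import bot gives the robot as it stands.
- The arm moves only by the tool play_rows, never from a script. Its argument "rows" is a list of rows, each a list of 3 entries, a list of its own where there are three numbers: the shift along the tool's x, y, z in cm, then the turn about the tool's x in degrees, then the finger opening in cm, from 0 to 8.54. A call has 1 to 12 rows; each row is the pose to reach, as a shift and turn from the pose commanded when the call began, along the tool's axes at that moment; what a row does not reach only later rows make up. A row lasts 1/12 s, in which the tool goes at most 41.7 mm and 7.16 degrees, less where a joint would pass 70% of its speed; a pose out of reach is approached as far as the arm can. A call with a gripper value outside its range is refused whole. The fingers move at their own pace and stop on an object; "squeeze" is the grip in N (left out, the last holds). Time passes only in rows, so rows that repeat a pose let the fingers close. It gives the time, the measured TCP pose, the force and the opening at its end, in the units of the state.
- bot.get_obs(): the state, without advancing time (a new reading comes with each control period).
- bot.camera(name): name is "scene" or "side" or "wrist"; returns (picture, depth): 480x640x3 uint8, blue, green, red; 480x640 float32, m along the optical axis (not along the pixel's ray), 0 where there is no reading.
- bot.camera_model(name): a dict with "fx", "fy", "cx", "cy" (pixels), "origin" and "attitude" of the camera in the world; the wrist camera has in their place "mount" (4x4, takes a point from camera to tool coordinates, whose origin is the TCP and whose axes are the tool frame's). Camera axes: x right, y down, z forward; pixel columns grow to the right and rows downward; lengths in m; the calibration is good to about 2 mm. A picture is of the moment at which its call begins: read the wrist's pose just before it. camera_model takes no time and is no camera call.
- bot.job_done(): hands the job in, once; it reports no verdict.
The state is a dict: "time": time; "q": joint angles; "qd": joint speeds; "joint_efforts": joint torques, N m; "ee_pos": TCP position; "tcp_rot": TCP orientation; "wrist_force": force on the tool from outside, world axes, zero at the start; "torque": the same for the moment, N m; "opening": finger opening in m.
Only numpy, scipy, OpenCV 4.12 (cv2) and the standard library are available. Lean on these libraries where they do the work, as an engineer would, in place of code of your own. Each camera call takes 0.05 s, during which the arm holds its last target.

### The job

Take the hand roller out of its dock and roll it along the strip on the board, end to end, pressing firmly (about 16 N, never more than 25 N), until all five pieces lie flush with the board. Press the strip only with the roller, not with the gripper; then hang the roller back upright in its dock and leave the other things alone.

Things in the scene. Friction and masses are not known exactly. Their poses are not given: they have to be found in the camera images.
- jig: Low wooden tray fixed to the bench, 136 x 236 mm, walls 34 mm high. Origin: centre of its underside, z up. It holds a dark board (110 x 210 mm); in a groove in the board's top lies a strip of five pieces in a row, alternately pale wood and brass-coloured. The strip runs along the jig's y at jig x = -25 mm, y = -80 to +80 mm, 30 mm wide, each piece 32 mm long.
- strip_mid (a point): A point of the jig at x = -25, y = 0, z = 52 mm: middle of the strip at the board's nominal height. The board lies on packing of unknown thickness: its real top there is 42 to 62 mm above the jig's origin, and it slopes along the strip by up to 0.07 rad either way. Height and slope are in no reading: find them by touch.
- roller: Sprung hand roller, 0.27 to 0.43 kg. Origin: lowest point of its black wheel (radius 24, 22 mm wide), straight below the upright handle; z up, rolls along its y, axle along x. Grey guard plate 74 (x) x 80 (y), z = 68 to 74 mm; blue handle 24 x 24, z = 74 to 134 mm, 3 mm cap on top. The fork slides up on a spring: gives from 5 N on, then 8 N per mm, bottoms at 5 mm (45 N). Starts in the dock.
- dock: Wooden socket fixed to the bench, the roller's place. Origin: centre of its underside, z up. Hole 54 (x) x 62 (y) mm, its rim 76 mm high, walls 10 mm, outside 74 x 82 mm on a 104 x 112 mm foot plate. The roller hangs in it by its hand guard lying on the rim, axes parallel to the dock's (or turned half round), its origin then 8 mm above the dock's origin on its centre line.
- roller_wheel (a joint): Turning of the roller's wheel on its axle (rad, 0 at the start, free, 24 mm of travel per rad).
- piece_1 (a joint): Piece 1 of the strip, centre at jig y = -64 mm: how far it has been pressed in (m). 0 = 5 mm proud of the board, 0.005 = flush. It starts 3.8 to 5 mm proud, resists with about 11 N (up to 3 N more when pressed fast) and stays where it is left.
- piece_2 (a joint): Piece 2 of the strip, centre at jig y = -32 mm: how far it has been pressed in (m). 0 = 5 mm proud of the board, 0.005 = flush. It starts 3.8 to 5 mm proud, resists with about 11 N (up to 3 N more when pressed fast) and stays where it is left.
- piece_3 (a joint): Piece 3 of the strip, centre at jig y = 0 mm: how far it has been pressed in (m). 0 = 5 mm proud of the board, 0.005 = flush. It starts 3.8 to 5 mm proud, resists with about 11 N (up to 3 N more when pressed fast) and stays where it is left.
- piece_4 (a joint): Piece 4 of the strip, centre at jig y = 32 mm: how far it has been pressed in (m). 0 = 5 mm proud of the board, 0.005 = flush. It starts 3.8 to 5 mm proud, resists with about 11 N (up to 3 N more when pressed fast) and stays where it is left.
- piece_5 (a joint): Piece 5 of the strip, centre at jig y = 64 mm: how far it has been pressed in (m). 0 = 5 mm proud of the board, 0.005 = flush. It starts 3.8 to 5 mm proud, resists with about 11 N (up to 3 N more when pressed fast) and stays where it is left.
- offcut_2: Small wood offcut 45 x 52 x 18 mm; bystander. Origin: centre of its underside.
- sanding_block: Wooden sanding block 53 x 97 x 28 mm; bystander. Origin: centre of its underside.
- try_square: Try square 105 x 158 x 18 mm lying flat; bystander. Origin: centre of its underside.
- tint_bottle: Small yellow bottle, 24 mm across, 49 mm high, standing; bystander. Origin: centre of its underside.
There are look-alikes about, which are no part of the job. What is meant by the roller is not yellow, and is the larger of those in its own colour.

How it is judged (in metres and radians):
On the way, in this order (a step that is already met when the one before it is completed fails the run):
1. the roller is lifted out of its dock (z of roller in the frame of dock above 0.06 m), for 0.1 s.
2. the wheel has rolled about 48 mm along the strip under pressure ((value of joint roller_wheel above 2 rad or value of joint roller_wheel below -2 rad) and contact force between roller and jig above 6 N), for 0.02 s.
3. all five pieces of the strip are pressed in flush (value of joint each of piece_1, piece_2, piece_3, piece_4, piece_5 above 0.0035 m), for 0.2 s.
At the end, for the whole second after the job is handed in: All five pieces are flush (pressed in to within 1.5 mm), and the roller hangs at rest in its dock, upright within 7 degrees, its origin within 12 mm of the dock's centre line and 3 to 14 mm above the dock's origin (all of step 3 and x of roller in the frame of dock between -0.012 and 0.012 m and y of roller in the frame of dock between -0.012 and 0.012 m and z of roller in the frame of dock between 0.003 and 0.014 m and angle between roller's own z axis and vertical below 0.12 rad and angle between the y axis of roller and the y axis of dock, either way round below 0.3 rad and linear speed of roller below 0.02 m/s); the robot touches nothing.
It fails at once if the roller presses the jig, board or strip with more than 25 N (contact force between roller and jig above 25 N).
It fails at once if the gripper or arm pushes the jig, board or strip (contact force between any of the fingers, the arm and jig above 3 N).
It fails at once if a bystander is shifted by more than 30 mm (distance of any of offcut_2, sanding_block, try_square, tint_bottle from where it was at the start of the episode above 0.03 m).
It also fails if it takes over 72 s, if anything falls off the work surface, if the arm or the gripper's body presses on something with over 40 N, if the wrist force passes 120 N, or if a joint passes its speed limit or range.

## Working session

There is one attempt and no reset: what is moved stays moved. The work goes in short steps, Python scripts to look and compute and a tool call to move; the robot and the scene stay as the last step left them, time stands still between calls to the robot, and variables do not carry over. Pictures are saved under pics/ and viewed, and the job is handed in when it is done.

Besides the shell and the picture viewer there is one more tool, called after "Request:" as name(argument=value, ...), one argument or row to a line, values as JSON. play_rows: Moves the arm, as the interface text tells. Its arguments: {"type":"object","properties":{"rows":{"type":"array"},"squeeze":{"type":"number"}},"required":["rows"]}

```bash
ls; mkdir -p pics
python3 - <<'E'
from workcell import bot
import cv2,numpy as np
o=bot.get_obs();print(o)
for n in("scene","side","wrist"):
    p,d=bot.camera(n);cv2.imwrite(f"pics/{n}0.png",p);np.savez(f"pics/{n}0.npz",p=p,d=d)
    print(n,bot.camera_model(n))
E
```

```text
pics
{'time': 0.0, 'q': array([-7.24787966e+01,  5.01076057e+00,  1.00341351e+01,  9.51004948e+01,
        1.50494864e-04,  8.99997316e+01]), 'qd': array([-0.07475624, -0.00577499,  0.02894153, -0.11358039, -0.00968265,
       -0.01610585]), 'joint_efforts': array([ 4.00855439e-03, -5.20401299e+01,  4.64790416e+01,  1.68010883e-02,
        2.52598475e-04, -2.98403414e-06]), 'ee_pos': array([ 0.16551112, -0.52425515,  0.23058348]), 'tcp_rot': array([179.88792306,  89.92287958, 107.40939478]), 'wrist_force': array([-0.29713264, -0.19663174, -0.02214059]), 'torque': array([-0.00494976,  0.08167915,  0.02344595]), 'opening': 0.08570830336790751}
scene {'fx': 474.3258836469874, 'fy': 474.3258836469874, 'cx': 314.41215073269177, 'cy': 235.74237117536504, 'origin': array([ 0.25417662, -0.64111034,  0.70163612]), 'attitude': array([-132.22425406,   -0.54791552,  -27.87324346])}
side {'fx': 579.0458433556897, 'fy': 579.0458433556897, 'cx': 325.03096988182284, 'cy': 242.07475610672319, 'origin': array([0.38312824, 0.94637302, 0.5271232 ]), 'attitude': array([-114.20373895,   -1.19607576, -166.95035705])}
wrist {'fx': 371.13226798497544, 'fy': 371.13226798497544, 'cx': 317.8120865805494, 'cy': 240.28925297355318, 'mount': array([[ 2.49069936e-04, -2.80956125e-01,  9.59720581e-01,
        -1.42938247e-01],
       [-9.50114409e-04, -9.59720244e-01, -2.80955780e-01,
         7.09889252e-02],
       [ 9.99999518e-01, -8.41866715e-04, -5.05977923e-04,
        -4.73757876e-04],
       [ 0.00000000e+00,  0.00000000e+00,  0.00000000e+00,
         1.00000000e+00]])}
```

View pics/scene0.png

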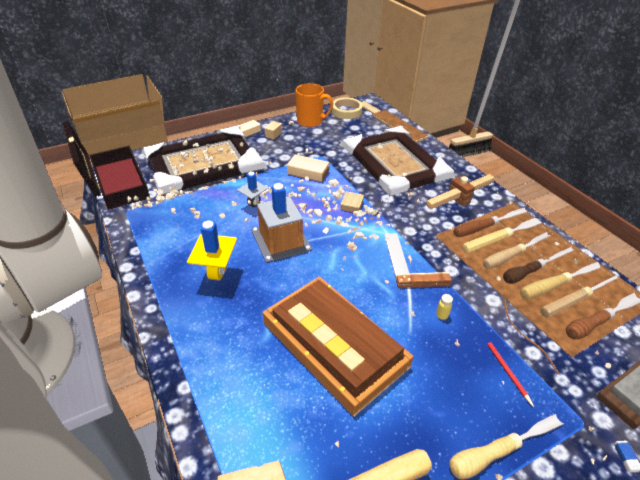

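View pics/side0.png

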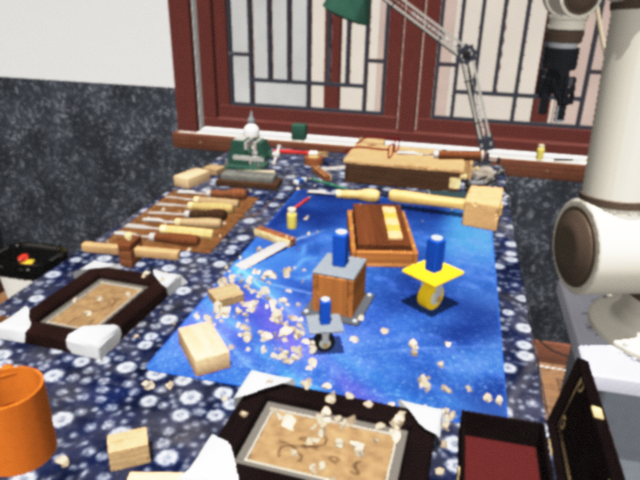

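View pics/wrist0.png

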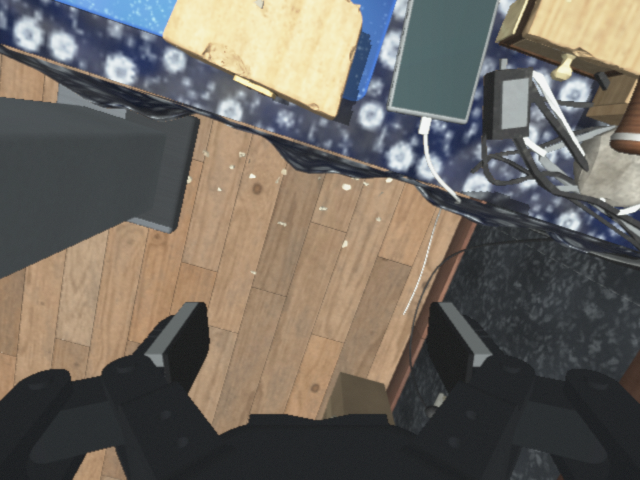

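Candidates for the roller in the scene view: a grey guard with blue handle in the wooden dock (281,215), a yellow one (212,250), and a small grey one (253,190). The description (not yellow, the larger grey one, in the dock) picks the one at (281,215). I'll check it in a close crop.

Run:
```python
import cv2,numpy as np
p=np.load("pics/scene0.npz")["p"]
cv2.imwrite("pics/c1.png",cv2.resize(p[165:275,225:335],None,fx=5,fy=5,interpolation=cv2.INTER_CUBIC))
cv2.imwrite("pics/c2.png",cv2.resize(p[270:415,255:420],None,fx=4,fy=4,interpolation=cv2.INTER_CUBIC))
p=np.load("pics/side0.npz")["p"]
cv2.imwrite("pics/c3.png",cv2.resize(p[195:355,280:480],None,fx=4,fy=4)[:600,:800])
```

```text
(no output)
```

View pics/c1.png

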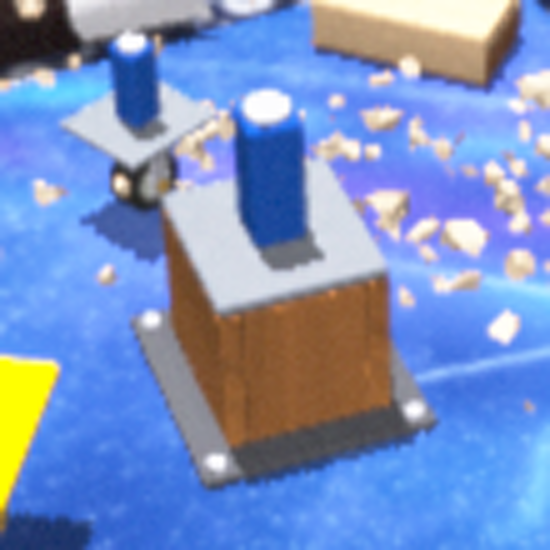

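View pics/c2.png

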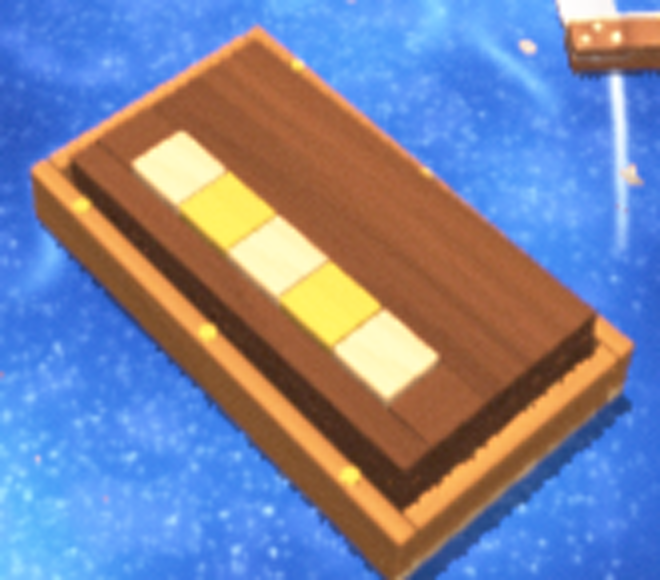

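View pics/c3.png

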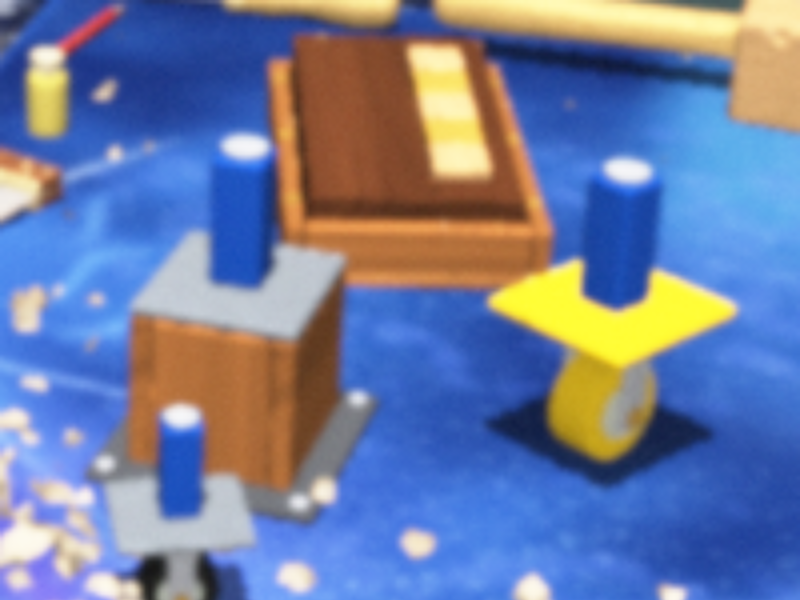

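The crop confirms the large grey-guard roller sitting in its wooden dock: cap at scene (278,186), guard corners near (258,205), (288,197), (302,219) and (269,227). Jig rim corners are at about (264,312), (319,277), (413,356) and (356,406).

```bash
cat > h.py <<'E'
import numpy as np
from scipy.spatial.transform import Rotation as R
from workcell import bot
def cam(n,o=None):
    m=bot.camera_model(n)
    if n=="wrist":
        T=R.from_euler('xyz',o['tcp_rot'],degrees=True).as_matrix();M=m['mount']
        return m,T@M[:3,:3],T@M[:3,3]+o['ee_pos']
    return m,R.from_euler('xyz',m['attitude'],degrees=True).as_matrix(),m['origin']
def ray(C,uv):
    m,A,o=C
    d=A@np.array([(uv[0]-m['cx'])/m['fx'],(uv[1]-m['cy'])/m['fy'],1]);return o,d
def onz(C,uv,z):
    o,d=ray(C,uv);return o+d*(z-o[2])/d[2]
def proj(C,P):
    m,A,o=C;c=A.T@(np.asarray(P)-o);return np.array([m['fx']*c[0]/c[2]+m['cx'],m['fy']*c[1]/c[2]+m['cy']])
def tri(C1,u1,C2,u2):
    a,d=ray(C1,u1);b,e=ray(C2,u2)
    s=np.linalg.lstsq(np.c_[d,-e],b-a,rcond=None)[0]
    return (a+d*s[0]+b+e*s[1])/2,np.linalg.norm(a+d*s[0]-b-e*s[1])
E
python3 - <<'E'
from h import *
import cv2
np.set_printoptions(precision=4,suppress=True)
S=cam("scene");D=cam("side")
f=lambda x,y:(225+x/5-.4,165+y/5-.4)
g=lambda x,y:(255+x/4-.375,270+y/4-.375)
s=lambda x,y:(280+x/4-.375,195+y/4-.375)
cap=onz(S,f(267,105),.145);print("cap",cap,onz(D,s(246,147),.145),tri(S,f(267,105),D,s(246,147)))
print("guard")
G=np.array([onz(S,f(*q),.082) for q in[(163,200),(315,160),(387,272),(220,310)]])
print(G,G.mean(0),[np.linalg.norm(G[i]-G[i-1]) for i in range(4)])
for i in range(4):
    e=G[i]-G[i-1];print(np.degrees(np.arctan2(e[1],e[0])))
print("foot")
F=np.array([onz(S,f(*q),.006) for q in[(132,318),(205,487),(437,425)]]);print(F,(F[0]+F[2])/2,np.diff(F,axis=0),[np.linalg.norm(x) for x in np.diff(F,axis=0)])
G2=np.array([onz(D,s(*q),.082) for q in[(133,308),(192,233),(345,255),(293,336)]])
print("guard side",G2,G2.mean(0))
J=np.array([onz(S,g(*q),.034) for q in[(35,170),(255,28),(632,345),(405,545)]])
print("jig",J,J.mean(0))
for i in range(4):
    e=J[i]-J[i-1];print(np.linalg.norm(e),np.degrees(np.arctan2(e[1],e[0])))
# side view strip & rim
p=np.load("pics/scene0.npz")["p"]
d=np.load("pics/scene0.npz")["d"]
# depth of strip pieces/board
m,A,o=S
def pt(u,v):
    z=np.median(d[int(v)-1:int(v)+2,int(u)-1:int(u)+2]);return o+A@np.array([(u-m['cx'])/m['fx']*z,(v-m['cy'])/m['fy']*z,z])
for q in[(180,165),(228,208),(278,256),(330,303),(385,355),(300,110),(450,260),(560,310)]:
    print("depth pt",pt(*g(*q)))
print(pt(*f(267,105)))
E
```

```text
cap [0.5506 0.0618 0.145 ] [0.5512 0.0661 0.145 ] (array([0.5515, 0.0635, 0.1437]), np.float64(0.00039691991234774637))
guard
[[0.5176 0.1002 0.082 ]
 [0.5859 0.096  0.082 ]
 [0.5799 0.0157 0.082 ]
 [0.5105 0.0252 0.082 ]] [0.5485 0.0593 0.082 ] [np.float64(0.07536888548758063), np.float64(0.06845294902362296), np.float64(0.08045237344025685), np.float64(0.07003975786596224)]
84.60010109985737
-3.5745273154954575
-94.28743081029631
172.23702131414905
foot
[[ 0.5051  0.1198  0.006 ]
 [ 0.4918  0.0084  0.006 ]
 [ 0.5935 -0.0028  0.006 ]] [0.5493 0.0585 0.006 ] [[-0.0133 -0.1114  0.    ]
 [ 0.1017 -0.0112  0.    ]] [np.float64(0.11221006450267818), np.float64(0.10235141190263308)]
guard side [[0.5901 0.1031 0.082 ]
 [0.5825 0.0243 0.082 ]
 [0.5121 0.0283 0.082 ]
 [0.5203 0.1101 0.082 ]] [0.5512 0.0664 0.082 ]
jig [[ 0.4288 -0.1307  0.034 ]
 [ 0.5561 -0.1001  0.034 ]
 [ 0.6099 -0.327   0.034 ]
 [ 0.4813 -0.3585  0.034 ]] [ 0.519  -0.2291  0.034 ]
0.23383587261816827 102.98702592765208
0.13096009534400344 13.511467039474395
0.23316742635178098 -76.6600947553674
0.13240388464923006 -166.20305828418577
depth pt [ 0.4815 -0.1696  0.0503]
depth pt [ 0.4884 -0.2014  0.0527]
depth pt [ 0.495  -0.2335  0.0537]
depth pt [ 0.5012 -0.2655  0.0572]
depth pt [ 0.5083 -0.2967  0.0574]
depth pt [ 0.5449 -0.1635  0.0462]
depth pt [ 0.5579 -0.2672  0.0521]
depth pt [ 0.5828 -0.31    0.0549]
[0.551  0.0626 0.1444]
```

```bash
cat >> h.py <<'E'
def cmd(target,jaw=None,o=None):
    "target world TCP, jaw dir deg -> shift cm in tool axes, turn deg"
    o=o or bot.get_obs()
    T=R.from_euler('xyz',o['tcp_rot'],degrees=True).as_matrix()
    s=T.T@(np.asarray(target)-o['ee_pos'])*100
    j=np.degrees(np.arctan2(T[1,2],T[0,2]))
    t=0 if jaw is None else -((jaw-j+180)%360-180)
    return s.round(2),round(t,1),round(j,2)
E
python3 - <<'E'
from h import *
np.set_printoptions(precision=4,suppress=True)
S=cam("scene");D=cam("side")
print(tri(S,(250.6,173),D,(280+181/4,195+415/4)))
print(cmd([.5505,.0625,.231],-96.2))
E
```

```text
(array([0.5455, 0.2019, 0.0907]), np.float64(0.0011629601426682307))
(array([  0.02,  54.38, -44.37]), np.float64(23.7), np.float64(-72.48))
```

Request:
play_rows(
  rows=[
    [[0,10,-8],4,8.5],
    [[0,20,-16],8,8.5],
    [[0,30,-24],12,8.5],
    [[0,40,-32],18,8.5],
    [[0,48,-39],23.7,8.5],
    [[0,54.4,-44.4],23.7,8.5],
    [[0,54.4,-44.4],23.7,8.5],
    [[0,54.4,-44.4],23.7,8.5],
    [[0,54.4,-44.4],23.7,8.5],
    [[0,54.4,-44.4],23.7,8.5],
    [[0,54.4,-44.4],23.7,8.5],
    [[0,54.4,-44.4],23.7,8.5],
  ],
)

```text
time: 1.15
ee_pos: [0.4404, -0.1054, 0.2313]
tcp_rot: [74.8, 90.0, -21.3]
wrist_force: [1.3, -0.8, 0.4]
opening: 0.0852
```

Run:
```python
from h import *
print(cmd([.5505,.0625,.231],-96.2))
```

```text
(array([  0.03,   9.14, -17.87]), np.float64(0.0), np.float64(-96.17))
```

Request:
play_rows(
  rows=[
    [[0,1.5,-3],0,8.5],
    [[0,3,-6],0,8.5],
    [[0,5,-10],0,8.5],
    [[0,6.5,-13],0,8.5],
    [[0,7.5,-15],0,8.5],
    [[0,7.5,-15],0,8.5],
    [[0,7.5,-15],0,8.5],
  ],
)

```text
time: 1.73
ee_pos: [0.5279, -0.0178, 0.2308]
tcp_rot: [-176.4, 88.3, 90.8]
wrist_force: [0.1, -0.6, 0.6]
opening: 0.0847
```

Run:
```python
from h import *
import cv2
o=bot.get_obs();print(o['ee_pos'],o['tcp_rot'],o['wrist_force'],o['time'],cmd([.5505,.0625,.231],-96.2,o))
C=cam("wrist",o);p,d=bot.camera("wrist");cv2.imwrite("pics/w1.png",p);np.save("pics/w1.npy",d)
import pickle;pickle.dump(o,open("o1.pkl","wb"))
print(proj(C,[.5505,.0625,.145]))
```

```text
[ 0.52788675 -0.01775208  0.23083312] [-176.38094717   88.28793879   90.82366539] [ 0.07711604 -0.64949774  0.63260065] 1.7333 (array([ 0.22,  1.87, -8.12]), np.float64(3.4), np.float64(-92.8))
[194.99255997 216.80542938]
```

View pics/w1.png

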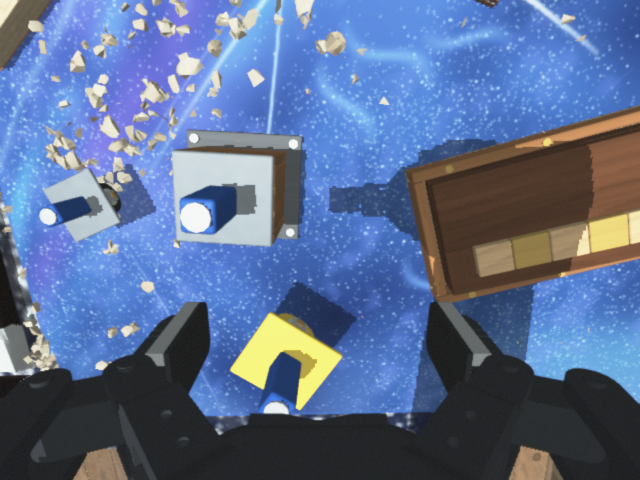

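The wrist view shows the roller's cap at (196,217), within a pixel or so of where I predicted it. The small grey roller is at (80,205) and the yellow one at (285,360). Continuing.

Request:
play_rows(
  rows=[
    [[0,0,0],0,8.5],
    [[0,0,0],0,8.5],
    [[0,0,0],0,8.5],
  ],
)

```text
time: 2.03
ee_pos: [0.5272, -0.0182, 0.2317]
tcp_rot: [-179.3, 88.3, 87.9]
wrist_force: [0.2, -0.7, 0.1]
opening: 0.0849
```

Run:
```python
from h import *
o=bot.get_obs();print(o['ee_pos'],o['tcp_rot'],o['wrist_force'],o['time'],o['qd'].round(1),cmd([.5505,.0625,.231],-96.2,o))
```

```text
[ 0.52722441 -0.01821005  0.2316668 ] [-179.27652012   88.29369963   87.88162296] [ 0.19855186 -0.74321024  0.10446164] 2.0333 [ 0.2  0.1  0.1 -0.2 -0.  -0. ] (array([ 0.31,  1.92, -8.17]), np.float64(3.4), np.float64(-92.84))
```

Run:
```python
from h import *
o=bot.get_obs();print(o['q'])
```

```text
[ -2.89981642   1.90057083   6.87742665  95.00013368   1.70614163
 179.9416939 ]
```

Request:
play_rows(
  rows=[
    [[0,1,-4],3.4,8.5],
    [[0.3,1.9,-8.1],3.4,8.5],
    [[0.3,1.9,-8.1],3.4,8.5],
    [[0.3,1.9,-8.1],3.4,8.5],
    [[0.3,1.9,-8.1],3.4,8.5],
  ],
)

```text
time: 2.45
ee_pos: [0.5468, -0.0075, 0.2306]
tcp_rot: [-176.2, 86.5, 91.3]
wrist_force: [0.4, -0.3, 0.2]
opening: 0.085
```

Run:
```python
from h import *
o=bot.get_obs();print(o['q'],o['ee_pos'],o['tcp_rot'],o['wrist_force'],o['time'],o['qd'].round(1),cmd([.5505,.0625,.231],-96.2,o))
T=R.from_euler('xyz',o['tcp_rot'],degrees=True).as_matrix();print(T.round(4))
```

```text
[ -2.58404982   4.72799583   9.67192516  95.17966929   3.45857472
 179.94258605] [ 0.54684076 -0.00746869  0.2305695 ] [-176.15572304   86.53341019   91.31052388] [ 0.38267554 -0.34697904  0.17031272] 2.45 [ 0.4  0.5  0.7  0.1  0.3 -0. ] (array([ 0.38,  0.06, -7.  ]), np.float64(3.7), np.float64(-92.54))
[[-0.0014  0.999  -0.0442]
 [ 0.0605 -0.0441 -0.9972]
 [-0.9982 -0.0041 -0.0603]]
```

J6 is at its 180° limit, so I'll use the other grasp axis and turn back by about 86°, with the jaws along the roller's x.

Request:
play_rows(
  rows=[
    [[0,0,0],-7,8.5],
    [[0,0,0],-14,8.5],
    [[0,0,0],-21,8.5],
    [[0,0,0],-28,8.5],
    [[0,0,0],-35,8.5],
    [[0,0,0],-42,8.5],
    [[0,0,0],-49,8.5],
    [[0,0,0],-56,8.5],
    [[0,0,0],-63,8.5],
    [[0,0,0],-70,8.5],
    [[0,0,0],-70,8.5],
    [[0,0,0],-70,8.5],
  ],
)

```text
time: 3.45
ee_pos: [0.5468, -0.0075, 0.2309]
tcp_rot: [113.6, 86.5, 90.8]
wrist_force: [1.0, -0.3, 0.4]
opening: 0.085
```

Run:
```python
from h import *
o=bot.get_obs();print(o['q'],o['ee_pos'],o['tcp_rot'],o['wrist_force'],o['time'],o['qd'].round(1),cmd([.5505,.0625,.231],-6.2,o))
T=R.from_euler('xyz',o['tcp_rot'],degrees=True).as_matrix();print(T.round(4))
```

```text
[ -2.59683607   4.69388104   9.66906791  95.18112496   3.46971974
 110.16474724] [ 0.54677132 -0.00753226  0.2308728 ] [113.5635224   86.52418157  90.79570157] [ 0.97730754 -0.2770501   0.43152362] 3.45 [-0.1  0.1  0.1 -0.1  0.1  1.8] (array([ 0.41,  6.59, -2.36]), np.float64(-16.5), np.float64(-22.73))
[[-8.000e-04  3.870e-01  9.221e-01]
 [ 6.060e-02  9.204e-01 -3.863e-01]
 [-9.982e-01  5.560e-02 -2.420e-02]]
```

Request:
play_rows(
  rows=[
    [[0.2,3.3,-1.2],-7,8.5],
    [[0.4,6.7,-2.4],-14,8.5],
    [[0.4,6.7,-2.4],-16.5,8.5],
    [[0.4,6.7,-2.4],-16.5,8.5],
    [[0.4,6.7,-2.4],-16.5,8.5],
  ],
)

```text
time: 3.87
ee_pos: [0.5503, 0.0637, 0.2311]
tcp_rot: [97.2, 86.5, 90.9]
wrist_force: [-0.5, 0.1, 0.4]
opening: 0.085
```

Run:
```python
from h import *
import cv2
o=bot.get_obs();print(o['q'],o['ee_pos'],o['tcp_rot'],o['wrist_force'],o['time'],o['qd'].round(1),cmd([.5505,.0637,.093],-6.2,o))
T=R.from_euler('xyz',o['tcp_rot'],degrees=True).as_matrix();print(T.round(4))
C=cam("wrist",o);p,d=bot.camera("wrist");cv2.imwrite("pics/w2.png",p)
print(proj(C,[.5505,.0625,.145]))
c,s=np.cos(np.radians(-6.2)),np.sin(np.radians(-6.2))
for a,b in((37,40),(-37,40),(-37,-40),(37,-40)): print(proj(C,[.5505+(c*a-s*b)/1e3,.0625+(s*a+c*b)/1e3,.082]))
```

```text
[  4.82256289   5.2409971   10.28303716  94.80717493   3.4622869
 101.10954861] [0.55034416 0.06370469 0.23112339] [97.22644257 86.52976585 90.94655527] [-0.50280123  0.05093473  0.44686229] 3.8667 [-1.1 -0.1  0.   0.1  0.  -0.2] (array([13.79, -0.83,  0.12]), np.float64(-0.1), np.float64(-6.27))
[[-0.001   0.1094  0.994 ]
 [ 0.0605  0.9922 -0.1092]
 [-0.9982  0.06   -0.0076]]
[320.26747131 256.67638299]
[367.08476472 186.75656846]
[273.67812753 186.89628618]
[276.39701485 282.67731134]
[364.46989474 282.72707922]
```

View pics/w2.png

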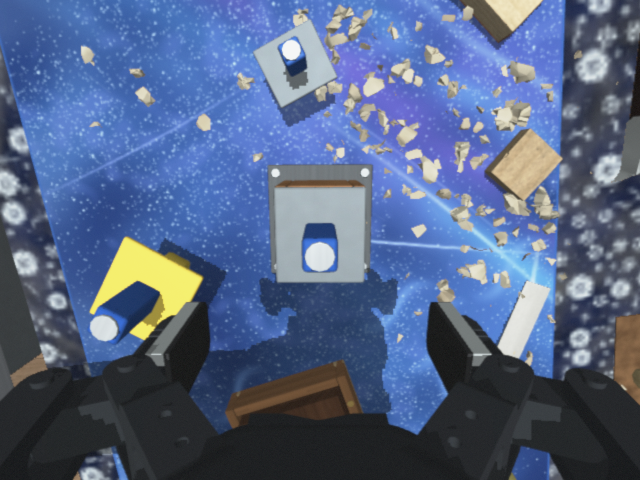

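Cap at (320,257) and guard corners all within about 1 px of prediction. I'll check the yellow roller's clearance quickly, then descend.

Run:
```python
from h import *
S=cam("scene");D=cam("side")
print(tri(S,(209,224),D,(280+628/4,195+170/4)))
```

```text
(array([0.39406467, 0.02422076, 0.13508056]), np.float64(0.001925620785272202))
```

Request:
play_rows(
  rows=[
    [[3.5,-0.2,0],0,8.5],
    [[7,-0.4,0.1],0,8.5],
    [[10,-0.6,0.1],0,8.5],
    [[12,-0.7,0.1],0,8.5],
    [[13.3,-0.8,0.1],0,8.5],
    [[13.8,-0.8,0.1],0,8.5],
    [[13.8,-0.8,0.1],0,8.5],
    [[13.8,-0.8,0.1],0,8.5],
  ],
)

```text
time: 4.58
ee_pos: [0.5511, 0.0637, 0.0942]
tcp_rot: [95.5, 86.5, 89.4]
wrist_force: [0.3, 0.3, 1.0]
opening: 0.0851
```

Request:
play_rows(
  rows=[
    [[0,0,0],0,5],
    [[0,0,0],0,3],
    [[0,0,0],0,1.5],
    [[0,0,0],0,1.0],
    [[0,0,0],0,1.0],
    [[0,0,0],0,1.0],
    [[0,0,0],0,1.0],
    [[0,0,0],0,1.0],
    [[0,0,0],0,1.0],
    [[0,0,0],0,1.0],
  ],
  squeeze=110,
)

```text
time: 5.42
ee_pos: [0.5507, 0.0641, 0.0935]
tcp_rot: [96.1, 86.5, 90.0]
wrist_force: [-2.4, 0.3, 5.0]
opening: 0.0231
```

Run:
```python
from h import *
o=bot.get_obs();print(o['ee_pos'],o['tcp_rot'],o['wrist_force'],o['time'],o['qd'].round(1),o['opening'],cmd([.5505,.0637,.093],-6.2,o),cmd([.5505,.0637,.195],-6.2,o))
```

```text
[0.55068069 0.06405369 0.09352803] [96.08319846 86.50398178 90.034388  ] [-2.36158011  0.26462938  4.99263508] 5.4167 [ 0.1  0.  -0.1 -0.1  0.   0. ] 0.023087883956670018 (array([ 0.05, -0.04, -0.01]), np.float64(0.2), np.float64(-6.04)) (array([-10.13,   0.58,  -0.08]), np.float64(0.2), np.float64(-6.04))
```

Request:
play_rows(
  rows=[
    [[-0.8,0,0],0,1],
    [[-2,0.1,0],0,1],
    [[-4,0.2,0],0,1],
    [[-7,0.4,-0.1],0,1],
    [[-10,0.6,-0.1],0,1],
    [[-12,0.7,-0.1],0,1],
    [[-12,0.7,-0.1],0,1],
    [[-12,0.7,-0.1],0,1],
  ],
)

```text
time: 6.08
ee_pos: [0.5509, 0.0638, 0.2142]
tcp_rot: [95.0, 86.5, 89.0]
wrist_force: [0.1, 0.2, -4.3]
opening: 0.0228
```

Run:
```python
from h import *
import cv2
o=bot.get_obs();print(o['ee_pos'],o['tcp_rot'],o['wrist_force'],o['torque'],o['time'],o['opening'])
p,d=bot.camera("side");cv2.imwrite("pics/s3.png",cv2.resize(p[120:360,240:480],None,fx=2.5,fy=2.5))
c,s=np.cos(np.radians(13.3)),np.sin(np.radians(13.3))
mid=np.array([.4947,-.2348])
# over piece 5 start: roller origin at jig y=+64; tcp = grasp offset. handle axis -> tcp offset from roller axis measured in dock (.0002,.0016)
P=mid+.066*np.array([-s,c]);print(P)
print(cmd([P[0],P[1]+.0015,.2133],13.3,o))
```

```text
[0.55089201 0.06377469 0.21415149] [95.01591862 86.50279498 88.96447778] [ 0.12908075  0.18964896 -4.28054919] [-0.03890012  0.04715313  0.06095242] 6.0833 0.02279276056279746
[ 0.47951672 -0.17057019]
(array([ -1.34, -23.87,  -4.65]), np.float64(-19.3), np.float64(-6.04))
```

View pics/s3.png

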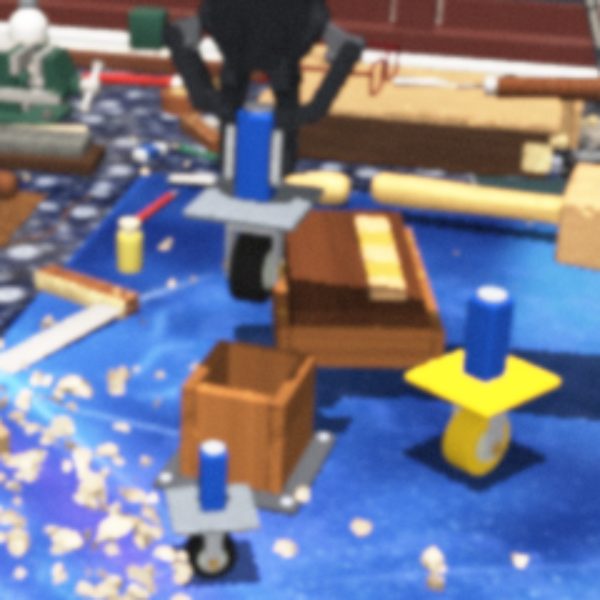

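Roller lifted and upright at side-crop (255,200); dock empty at (250,410). Moving above piece 5.

Request:
play_rows(
  rows=[
    [[0,-2,-0.4],0,1],
    [[-0.2,-5,-1],-4,1],
    [[-0.4,-8,-1.6],-8,1],
    [[-0.6,-11,-2.2],-12,1],
    [[-0.8,-14,-2.8],-16,1],
    [[-1,-17,-3.4],-19.3,1],
    [[-1.2,-20,-4],-19.3,1],
    [[-1.3,-22,-4.4],-19.3,1],
    [[-1.3,-23.4,-4.6],-19.3,1],
    [[-1.3,-23.9,-4.7],-19.3,1],
    [[-1.3,-23.9,-4.7],-19.3,1],
    [[-1.3,-23.9,-4.7],-19.3,1],
  ],
)

```text
time: 7.13
ee_pos: [0.4781, -0.1689, 0.2109]
tcp_rot: [79.0, 86.5, 92.2]
wrist_force: [-0.1, 0.0, -2.7]
opening: 0.0226
```

```bash
cat > st.py <<'E'
from h import *
np.set_printoptions(precision=4,suppress=True)
c,s=np.cos(np.radians(13.3)),np.sin(np.radians(13.3))
mid=np.array([.4947,-.2348])
def st(pr=True):
    o=bot.get_obs();T=R.from_euler('xyz',o['tcp_rot'],degrees=True).as_matrix()
    x,y,z=o['ee_pos']-[0,.0015,0]
    d=np.array([x,y])-mid
    jx=d@[c,s]*1e3;jy=d@[-s,c]*1e3;wz=(z-.0855)*1e3
    if pr: print("t",round(o['time'],2),"jig dx %.1f y %.1f wheelz %.2f"%(jx,jy,wz),"F",o['wrist_force'].round(2),"jaw",cmd([0,0,0],0,o)[2],"q6",o['q'][5].round(1))
    return o,T
def go(jy,wz):
    o,T=st(False)
    P=mid+jy/1e3*np.array([-s,c])
    print("go",jy,wz,cmd([P[0],P[1]+.0015,.0855+wz/1e3],13.3,o))
E
python3 - <<'E'
from st import *
import cv2
o,T=st();print(T);go(66,70);go(66,60)
p,d=bot.camera("side");cv2.imwrite("pics/s4.png",cv2.resize(p[60:300,300:540],None,fx=2.5,fy=2.5))
p,d=bot.camera("scene");cv2.imwrite("pics/s5.png",cv2.resize(p[160:400,200:440],None,fx=2.5,fy=2.5))
E
```

```text
t 7.13 jig dx -1.3 y 66.5 wheelz 125.45 F [-0.07  0.   -2.65] jaw 13.2 q6 55.5
[[-0.0024 -0.2286  0.9735]
 [ 0.0618  0.9716  0.2283]
 [-0.9981  0.0607  0.0118]]
go 66 70 (array([ 5.53, -0.39,  0.06]), np.float64(-0.1), np.float64(13.2))
go 66 60 (array([ 6.53, -0.45,  0.05]), np.float64(-0.1), np.float64(13.2))
```

View pics/s4.png

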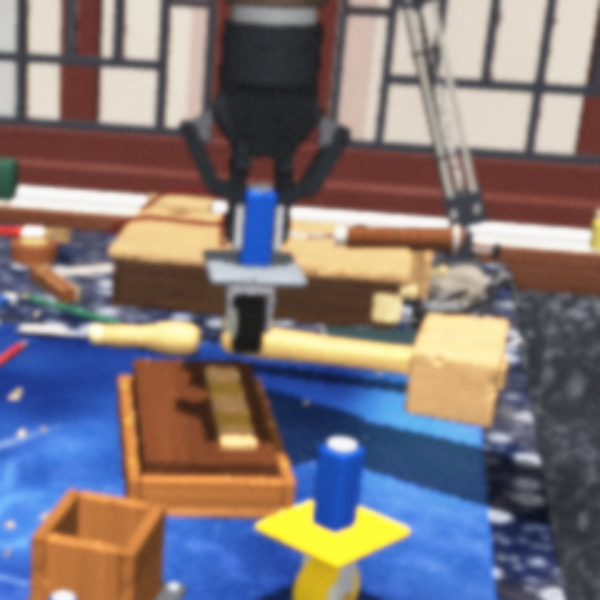

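View pics/s5.png

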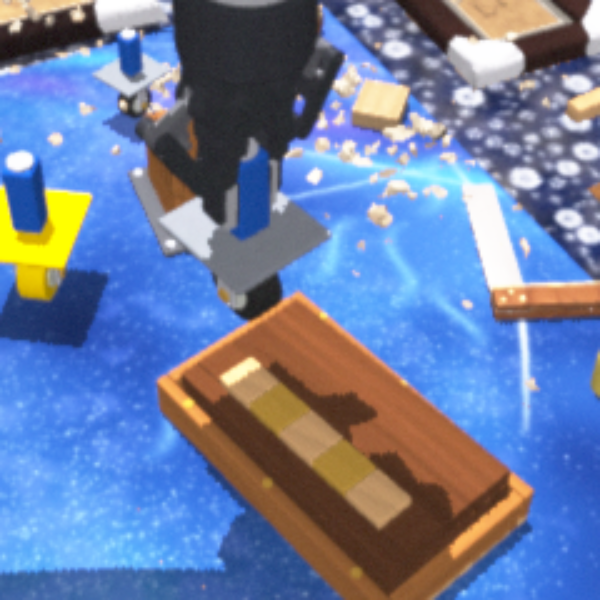

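Request:
play_rows(
  rows=[
    [[1.5,-0.1,0],-0.1,1],
    [[3,-0.2,0.1],-0.1,1],
    [[4.5,-0.3,0.1],-0.1,1],
    [[5.8,-0.4,0.1],-0.1,1],
    [[6.6,-0.45,0.1],-0.1,1],
    [[6.6,-0.45,0.1],-0.1,1],
    [[6.6,-0.45,0.1],-0.1,1],
    [[6.6,-0.45,0.1],-0.1,1],
  ],
)

```text
time: 7.9
ee_pos: [0.4807, -0.1693, 0.1467]
tcp_rot: [76.5, 86.5, 89.9]
wrist_force: [-0.2, -0.4, -3.0]
opening: 0.023
```

Run:
```python
from st import *
import cv2
o,T=st();go(66,56);go(66,52)
p,d=bot.camera("side");cv2.imwrite("pics/s6.png",cv2.resize(p[160:300,340:480],None,fx=4.2,fy=4.2))
st()
```

```text
t 7.9 jig dx 1.1 y 65.5 wheelz 61.25 F [-0.15 -0.43 -2.99] jaw 13.35 q6 55.4
go 66 56 (array([ 0.53,  0.02, -0.12]), np.float64(0.0), np.float64(13.35))
go 66 52 (array([ 0.92, -0.01, -0.13]), np.float64(0.0), np.float64(13.35))
t 7.95 jig dx 1.2 y 65.4 wheelz 61.39 F [-0.29 -0.25 -3.88] jaw 13.34 q6 55.4
```

View pics/s6.png

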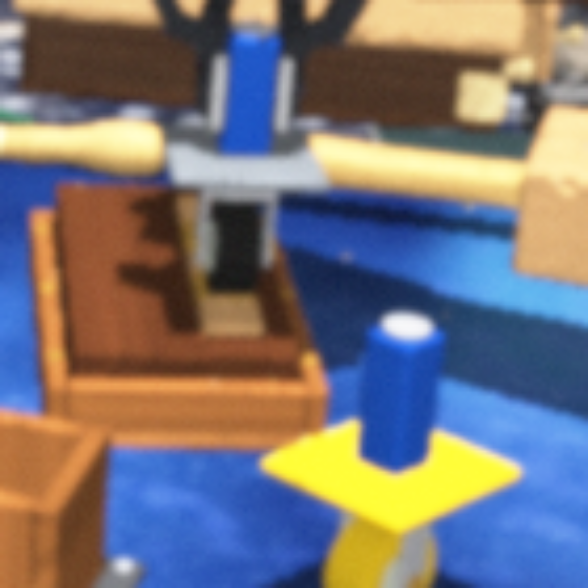

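Request:
play_rows(
  rows=[
    [[0.2,0,-0.05],0,1],
    [[0.4,0,-0.1],0,1],
    [[0.5,0,-0.1],0,1],
    [[0.6,0,-0.1],0,1],
    [[0.7,0,-0.1],0,1],
    [[0.8,0,-0.1],0,1],
    [[0.8,0,-0.1],0,1],
    [[0.8,0,-0.1],0,1],
  ],
)

```text
time: 8.62
ee_pos: [0.4793, -0.1692, 0.1378]
tcp_rot: [77.6, 86.5, 90.9]
wrist_force: [0.3, 0.4, -3.7]
opening: 0.0225
```

```bash
python3 -c "
from st import *
st()"
```

```text
t 8.62 jig dx -0.2 y 65.9 wheelz 52.31 F [ 0.34  0.39 -3.74] jaw 13.32 q6 55.4
```

Request:
play_rows(
  rows=[
    [[0.05,0,0],0,1],
    [[0.1,0,0],0,1],
    [[0.1,0,0],0,1],
  ],
)

```text
time: 8.87
ee_pos: [0.4794, -0.1692, 0.137]
tcp_rot: [77.3, 86.5, 90.6]
wrist_force: [-1.0, -0.6, -2.3]
opening: 0.0228
```

Request:
play_rows(
  rows=[
    [[0.05,0,0],0,1],
    [[0.1,0,0],0,1],
    [[0.1,0,0],0,1],
  ],
)

```text
time: 9.12
ee_pos: [0.4795, -0.1691, 0.1365]
tcp_rot: [76.6, 86.5, 90.0]
wrist_force: [-1.2, 0.2, 4.2]
opening: 0.0234
```

Request:
play_rows(
  rows=[
    [[0.05,0,0],0,1],
    [[0.1,0,0],0,1],
    [[0.1,0,0],0,1],
  ],
)

```text
time: 9.37
ee_pos: [0.4796, -0.1692, 0.1357]
tcp_rot: [76.4, 86.5, 89.7]
wrist_force: [-1.9, 0.4, 7.5]
opening: 0.0227
```

Request:
play_rows(
  rows=[
    [[0.05,0,0],0,1],
    [[0.1,0,0],0,1],
    [[0.15,0,0],0,1],
    [[0.2,0,0],0,1],
    [[0.2,0,0],0,1],
  ],
)

```text
time: 9.78
ee_pos: [0.4796, -0.1691, 0.1338]
tcp_rot: [76.3, 86.6, 89.6]
wrist_force: [-2.1, -0.5, 6.7]
opening: 0.0229
```

Request:
play_rows(
  rows=[
    [[0.05,0,0],0,1],
    [[0.1,0,0],0,1],
    [[0.1,0,0],0,1],
  ],
)

```text
time: 10.03
ee_pos: [0.4796, -0.169, 0.1328]
tcp_rot: [76.3, 86.6, 89.7]
wrist_force: [-2.0, -0.5, 7.2]
opening: 0.0232
```

Request:
play_rows(
  rows=[
    [[0.05,0,0],0,1],
    [[0.1,0,0],0,1],
    [[0.1,0,0],0,1],
  ],
)

```text
time: 10.28
ee_pos: [0.4796, -0.169, 0.1318]
tcp_rot: [76.4, 86.6, 89.7]
wrist_force: [-1.4, -0.3, 7.7]
opening: 0.0227
```

Request:
play_rows(
  rows=[
    [[0.05,0,0],0,1],
    [[0.05,0,0],0,1],
    [[0.05,0,0],0,1],
  ],
)

```text
time: 10.53
ee_pos: [0.4796, -0.169, 0.1313]
tcp_rot: [76.3, 86.6, 89.7]
wrist_force: [-2.1, -0.3, 7.5]
opening: 0.023
```

Request:
play_rows(
  rows=[
    [[0.05,0,0],0,1],
    [[0.05,0,0],0,1],
    [[0.05,0,0],0,1],
  ],
)

```text
time: 10.78
ee_pos: [0.4796, -0.1689, 0.1309]
tcp_rot: [76.2, 86.6, 89.6]
wrist_force: [-1.6, 0.2, 8.6]
opening: 0.023
```

Request:
play_rows(
  rows=[
    [[0.04,0,0],0,1],
    [[0.04,0,0],0,1],
    [[0.04,0,0],0,1],
  ],
)

```text
time: 11.03
ee_pos: [0.4796, -0.1689, 0.1307]
tcp_rot: [76.1, 86.6, 89.4]
wrist_force: [-2.3, -0.2, 10.6]
opening: 0.023
```

```bash
python3 -c "
from st import *
o,T=st();print(T)"
```

```text
t 11.03 jig dx 0.1 y 66.1 wheelz 45.23 F [-2.27 -0.16 10.62] jaw 13.32 q6 55.4
[[ 0.0006 -0.2308  0.973 ]
 [ 0.06    0.9713  0.2303]
 [-0.9982  0.0582  0.0144]]
```

Flush on piece 5: force rises past the 11 N yield at wheel height ~46.3 mm, which agrees with the depth reading. Depth suggests a slope of about 0.057 rising toward -y. I'll roll with force checks.

Request:
play_rows(
  rows=[
    [[0.01,-0.1,0],0,1],
    [[-0.01,-0.25,0],0,1],
    [[-0.03,-0.4,0],0,1],
    [[-0.04,-0.55,0],0,1],
    [[-0.06,-0.7,0],0,1],
    [[-0.07,-0.8,0],0,1],
  ],
)

```text
time: 11.53
ee_pos: [0.4811, -0.1754, 0.1309]
tcp_rot: [76.7, 86.4, 90.1]
wrist_force: [-4.6, 6.2, 11.4]
opening: 0.0231
```

```bash
python3 -c "
from st import *
o,T=st()"
```

```text
t 11.53 jig dx 0.1 y 59.5 wheelz 45.39 F [-4.56  6.22 11.36] jaw 13.35 q6 54.7
```

Request:
play_rows(
  rows=[
    [[-0.02,-0.15,0],0,1],
    [[-0.03,-0.3,0],0,1],
    [[-0.05,-0.45,0],0,1],
    [[-0.07,-0.6,0],0,1],
    [[-0.09,-0.75,0],0,1],
    [[-0.1,-0.9,0],0,1],
  ],
)

```text
time: 12.03
ee_pos: [0.4834, -0.1855, 0.1315]
tcp_rot: [76.3, 86.5, 89.6]
wrist_force: [-2.9, 0.7, 10.5]
opening: 0.0228
```

```bash
python3 -c "
from st import *
o,T=st()"
```

```text
t 12.03 jig dx 0.0 y 49.1 wheelz 45.96 F [-2.89  0.68 10.47] jaw 13.32 q6 53.9
```

Request:
play_rows(
  rows=[
    [[0,-0.15,0],0,1],
    [[-0.02,-0.3,0],0,1],
    [[-0.04,-0.45,0],0,1],
    [[-0.06,-0.6,0],0,1],
    [[-0.07,-0.75,0],0,1],
    [[-0.09,-0.9,0],0,1],
  ],
)

```text
time: 12.53
ee_pos: [0.4856, -0.1944, 0.1319]
tcp_rot: [76.0, 86.6, 89.3]
wrist_force: [-3.0, 0.0, 9.6]
opening: 0.0228
```

```bash
python3 -c "
from st import *
o,T=st()"
```

```text
t 12.53 jig dx 0.1 y 40.0 wheelz 46.41 F [-2.99  0.04  9.65] jaw 13.32 q6 53.1
```

Request:
play_rows(
  rows=[
    [[-0.02,-0.15,0],0,1],
    [[-0.03,-0.3,0],0,1],
    [[-0.05,-0.45,0],0,1],
    [[-0.07,-0.6,0],0,1],
    [[-0.09,-0.75,0],0,1],
    [[-0.1,-0.9,0],0,1],
  ],
)

```text
time: 13.03
ee_pos: [0.4876, -0.2025, 0.1323]
tcp_rot: [76.2, 86.5, 89.6]
wrist_force: [-2.5, 6.2, 11.5]
opening: 0.023
```

```bash
python3 -c "
from st import *
o,T=st()"
```

```text
t 13.03 jig dx 0.1 y 31.6 wheelz 46.84 F [-2.53  6.19 11.53] jaw 13.33 q6 52.3
```

Request:
play_rows(
  rows=[
    [[0,-0.15,0],0,1],
    [[-0.02,-0.3,0],0,1],
    [[-0.04,-0.45,0],0,1],
    [[-0.06,-0.6,0],0,1],
    [[-0.07,-0.75,0],0,1],
    [[-0.09,-0.9,0],0,1],
  ],
)

```text
time: 13.53
ee_pos: [0.4896, -0.2112, 0.1327]
tcp_rot: [76.3, 86.5, 89.7]
wrist_force: [-3.7, 3.6, 11.5]
opening: 0.023
```

Request:
play_rows(
  rows=[
    [[-0.01,-0.15,0],0,1],
    [[-0.03,-0.3,0],0,1],
    [[-0.05,-0.45,0],0,1],
    [[-0.07,-0.6,0],0,1],
    [[-0.08,-0.75,0],0,1],
    [[-0.1,-0.9,0],0,1],
  ],
)

```text
time: 14.03
ee_pos: [0.4918, -0.2208, 0.1332]
tcp_rot: [76.1, 86.6, 89.4]
wrist_force: [-3.5, -0.1, 10.5]
opening: 0.0231
```

```bash
python3 -c "
from st import *
o,T=st()"
```

```text
t 14.03 jig dx 0.1 y 12.8 wheelz 47.75 F [-3.55 -0.11 10.52] jaw 13.32 q6 50.8
```

Request:
play_rows(
  rows=[
    [[-0.01,-0.15,0],0,1],
    [[-0.02,-0.3,0],0,1],
    [[-0.04,-0.45,0],0,1],
    [[-0.06,-0.6,0],0,1],
    [[-0.08,-0.75,0],0,1],
    [[-0.09,-0.9,0],0,1],
  ],
)

```text
time: 14.53
ee_pos: [0.494, -0.2296, 0.1337]
tcp_rot: [75.8, 86.6, 89.2]
wrist_force: [-2.8, -0.1, 10.1]
opening: 0.023
```

Request:
play_rows(
  rows=[
    [[-0.01,-0.15,0],0,1],
    [[-0.03,-0.3,0],0,1],
    [[-0.05,-0.45,0],0,1],
    [[-0.06,-0.6,0],0,1],
    [[-0.08,-0.75,0],0,1],
    [[-0.09,-0.9,0],0,1],
  ],
)

```text
time: 15.03
ee_pos: [0.4957, -0.2369, 0.1339]
tcp_rot: [76.5, 86.4, 89.9]
wrist_force: [-3.9, 7.2, 12.2]
opening: 0.0229
```

```bash
python3 -c "
from st import *
o,T=st()"
```

```text
t 15.03 jig dx 0.1 y -3.7 wheelz 48.44 F [-3.91  7.23 12.19] jaw 13.35 q6 49.4
```

Request:
play_rows(
  rows=[
    [[-0.02,-0.15,0],0,1],
    [[-0.03,-0.3,0],0,1],
    [[-0.05,-0.45,0],0,1],
    [[-0.07,-0.6,0],0,1],
    [[-0.08,-0.75,0],0,1],
    [[-0.1,-0.9,0],0,1],
  ],
)

```text
time: 15.53
ee_pos: [0.498, -0.2471, 0.1346]
tcp_rot: [76.0, 86.6, 89.3]
wrist_force: [-3.1, 0.4, 11.9]
opening: 0.0231
```

Request:
play_rows(
  rows=[
    [[-0.02,-0.15,0],0,1],
    [[-0.03,-0.3,0],0,1],
    [[-0.05,-0.45,0],0,1],
    [[-0.06,-0.6,0],0,1],
    [[-0.08,-0.75,0],0,1],
    [[-0.09,-0.9,0],0,1],
  ],
)

```text
time: 16.03
ee_pos: [0.5002, -0.256, 0.135]
tcp_rot: [75.7, 86.6, 89.1]
wrist_force: [-2.7, 0.9, 10.7]
opening: 0.0227
```

```bash
python3 -c "
from st import *
o,T=st()"
```

```text
t 16.03 jig dx 0.1 y -23.4 wheelz 49.52 F [-2.71  0.89 10.73] jaw 13.31 q6 48.0
```

Request:
play_rows(
  rows=[
    [[-0.01,-0.15,0],0,1],
    [[-0.03,-0.3,0],0,1],
    [[-0.04,-0.45,0],0,1],
    [[-0.06,-0.6,0],0,1],
    [[-0.08,-0.75,0],0,1],
    [[-0.09,-0.9,0],0,1],
  ],
)

```text
time: 16.53
ee_pos: [0.5023, -0.2647, 0.1354]
tcp_rot: [75.7, 86.6, 89.0]
wrist_force: [-3.1, 2.5, 11.6]
opening: 0.0225
```

Request:
play_rows(
  rows=[
    [[-0.02,-0.15,0],0,1],
    [[-0.03,-0.3,0],0,1],
    [[-0.05,-0.45,0],0,1],
    [[-0.07,-0.6,0],0,1],
    [[-0.08,-0.75,0],0,1],
    [[-0.1,-0.9,0],0,1],
  ],
)

```text
time: 17.03
ee_pos: [0.5042, -0.2728, 0.1358]
tcp_rot: [76.2, 86.5, 89.5]
wrist_force: [-3.3, 3.6, 12.8]
opening: 0.0228
```

```bash
python3 -c "
from st import *
o,T=st()"
```

```text
t 17.03 jig dx 0.1 y -40.6 wheelz 50.33 F [-3.29  3.6  12.85] jaw 13.34 q6 46.7
```

Request:
play_rows(
  rows=[
    [[-0.02,-0.15,0],0,1],
    [[-0.04,-0.3,0],0,1],
    [[-0.05,-0.45,0],0,1],
    [[-0.07,-0.6,0],0,1],
    [[-0.09,-0.75,0],0,1],
    [[-0.1,-0.9,0],0,1],
  ],
)

```text
time: 17.53
ee_pos: [0.5064, -0.2824, 0.1364]
tcp_rot: [75.8, 86.6, 89.2]
wrist_force: [-2.6, 0.3, 11.1]
opening: 0.023
```

Request:
play_rows(
  rows=[
    [[-0.02,-0.15,0],0,1],
    [[-0.03,-0.3,0],0,1],
    [[-0.05,-0.45,0],0,1],
    [[-0.07,-0.6,0],0,1],
    [[-0.08,-0.75,0],0,1],
    [[-0.1,-0.9,0],0,1],
  ],
)

```text
time: 18.03
ee_pos: [0.5085, -0.2913, 0.1369]
tcp_rot: [75.7, 86.6, 89.0]
wrist_force: [-3.3, 0.8, 11.4]
opening: 0.0226
```

Request:
play_rows(
  rows=[
    [[-0.02,-0.15,0],0,1],
    [[-0.03,-0.3,0],0,1],
    [[-0.05,-0.45,0],0,1],
    [[-0.07,-0.6,0],0,1],
    [[-0.08,-0.75,0],0,1],
    [[-0.1,-0.9,0],0,1],
  ],
)

```text
time: 18.53
ee_pos: [0.5107, -0.3001, 0.1373]
tcp_rot: [75.6, 86.6, 89.0]
wrist_force: [-2.4, 0.4, 11.6]
opening: 0.0228
```

```bash
python3 -c "
from st import *
o,T=st()"
```

```text
t 18.53 jig dx 0.2 y -68.7 wheelz 51.82 F [-2.36  0.37 11.62] jaw 13.31 q6 44.8
```

Wheel height against position is linear over the whole pass, with the force at 13–16 N, so all pieces should be seated. I'll lift off and look.

Request:
play_rows(
  rows=[
    [[-0.03,-0.15,0],0,1],
    [[-0.05,-0.3,0],0,1],
    [[-0.05,-0.3,0],0,1],
    [[-0.3,-0.3,0],0,1],
    [[-1,-0.3,0],0,1],
    [[-3,-0.3,0],0,1],
    [[-6,-0.2,0],0,1],
    [[-8.5,0,0],0,1],
    [[-8.5,0,0],0,1],
    [[-8.5,0,0],0,1],
  ],
)

```text
time: 19.37
ee_pos: [0.5109, -0.3052, 0.2214]
tcp_rot: [75.8, 86.6, 89.1]
wrist_force: [-0.4, -0.8, -4.1]
opening: 0.0225
```

Run:
```python
from st import *
import cv2
o,T=st()
print("above dock",cmd([.5507,.0641,.2142],-6.04,o))
# measure roller tilt relative
p,d=bot.camera("scene");cv2.imwrite("pics/t1.png",cv2.resize(p[230:420,240:430],None,fx=3.1,fy=3.1));np.savez("pics/t1.npz",d=d)
p,d2=bot.camera("side");cv2.imwrite("pics/t2.png",cv2.resize(p[90:290,300:500],None,fx=3,fy=3))
```

```text
t 19.37 jig dx -0.7 y -73.7 wheelz 135.89 F [-0.42 -0.83 -4.06] jaw 13.33 q6 44.4
above dock (array([ 2.93, 34.91, 12.37]), np.float64(19.4), np.float64(13.33))
```

View pics/t1.png

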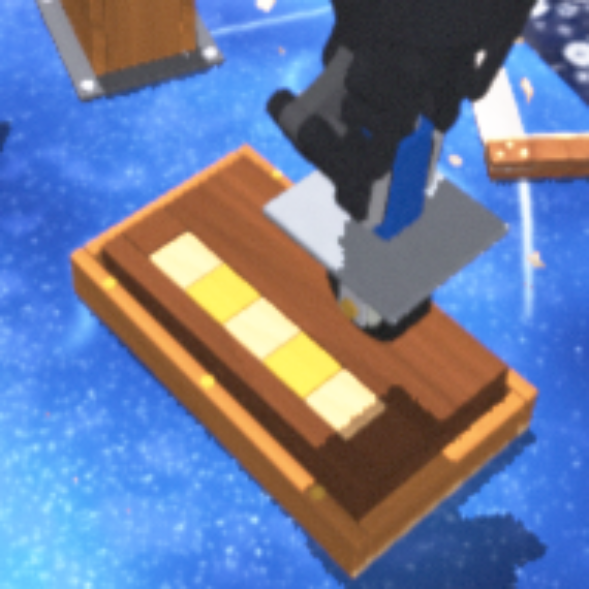

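View pics/t2.png

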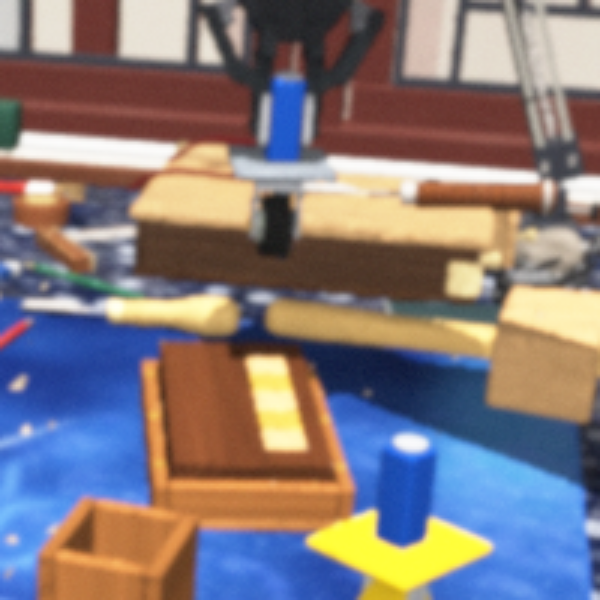

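Run:
```python
from st import *
d=np.load("pics/t1.npz")["d"];d0=np.load("pics/scene0.npz")["d"]
S=cam("scene");m,A,o=S
v,u=np.mgrid[0:480,0:640]
def P(d): return (np.stack([(u-m['cx'])/m['fx']*d,(v-m['cy'])/m['fy']*d,d],-1)@A.T+o)
def prof(d,n):
    X=P(d);e=X[...,:2]-mid;jx=e@[c,s]*1e3;jy=e@[-s,c]*1e3;z=X[...,2]*1e3
    out=[]
    for k in(64,32,0,-32,-64):
        a=(abs(jx)<11)&(abs(jy-k)<12)&(z>40)&(z<65)
        b=(((jx>20)&(jx<32))|((jx<-18)&(jx>-26)))&(abs(jy-k)<12)&(z>40)&(z<65)
        out.append((np.median(z[a]),np.median(z[b]),a.sum(),b.sum()))
    print(n);print(np.array(out).round(1))
prof(d0,"before");prof(d,"after")
```

```text
before
[[ 52.2  47.4 136.  117. ]
 [ 53.6  49.  147.  133. ]
 [ 55.3  50.6 153.  140. ]
 [ 56.6  52.  165.  157. ]
 [ 58.   53.8 178.  156. ]]
after
[[ 46.9  46.7 135.  120. ]
 [ 48.5  48.5 144.  122. ]
 [ 50.2  50.  150.  139. ]
 [ 51.9  51.8 164.  151. ]
 [ 53.6  53.6 171.  165. ]]
```

All five pieces now read within 0.2 mm of the board. Carrying the roller back over the dock.

Request:
play_rows(
  rows=[
    [[0,1.5,0.5],0,1],
    [[0.2,4,1.4],0,1],
    [[0.5,7,2.5],3,1],
    [[0.7,10,3.5],6,1],
    [[1,13,4.6],9,1],
    [[1.2,16,5.7],12,1],
    [[1.5,19,6.7],15,1],
    [[1.7,22,7.8],18,1],
    [[2,25,8.8],19.4,1],
    [[2.2,27,9.6],19.4,1],
    [[2.2,27,9.6],19.4,1],
    [[2.2,27,9.6],19.4,1],
  ],
)

```text
time: 20.47
ee_pos: [0.5407, -0.0175, 0.2144]
tcp_rot: [99.0, 86.5, 93.1]
wrist_force: [-0.4, -0.6, -3.4]
opening: 0.0229
```

Run:
```python
from st import *
o,T=st()
print("above dock",cmd([.5507,.0641,.2142],-6.04,o),T)
```

```text
t 20.47 jig dx 94.4 y 199.4 wheelz 128.89 F [-0.36 -0.55 -3.37] jaw -5.89 q6 92.2
above dock (array([0.51, 8.21, 0.15]), np.float64(0.2), np.float64(-5.89)) [[-0.0033  0.1029  0.9947]
 [ 0.061   0.9929 -0.1026]
 [-0.9981  0.0604 -0.0096]]
```

Request:
play_rows(
  rows=[
    [[0.1,1.5,0],0,1],
    [[0.2,3.5,0.1],0,1],
    [[0.3,5.5,0.1],0,1],
    [[0.4,7.2,0.1],0.2,1],
    [[0.5,8.2,0.15],0.2,1],
    [[0.5,8.2,0.15],0.2,1],
    [[0.5,8.2,0.15],0.2,1],
    [[0.5,8.2,0.15],0.2,1],
    [[0.5,8.2,0.15],0.2,1],
  ],
)

```text
time: 21.22
ee_pos: [0.5515, 0.0614, 0.2157]
tcp_rot: [97.3, 86.5, 91.0]
wrist_force: [0.2, 0.5, -3.5]
opening: 0.023
```

Run:
```python
from st import *
import cv2
o,T=st()
print(o['ee_pos'],"above dock",cmd([.5507,.0641,.2142],-6.04,o))
for n in("side","wrist","scene"):
    p,d=bot.camera(n);cv2.imwrite(f"pics/u_{n}.png",cv2.resize(p[100:350,230:480],None,fx=2.4,fy=2.4) if n=="side" else (p if n=="wrist" else cv2.resize(p[120:290,190:360],None,fx=3.5,fy=3.5)))
```

```text
t 21.22 jig dx 123.1 y 273.8 wheelz 130.15 F [ 0.25  0.51 -3.5 ] jaw -6.3 q6 100.9
[0.5515 0.0614 0.2157] above dock (array([ 0.16,  0.25, -0.11]), np.float64(-0.3), np.float64(-6.3))
```

View pics/u_side.png

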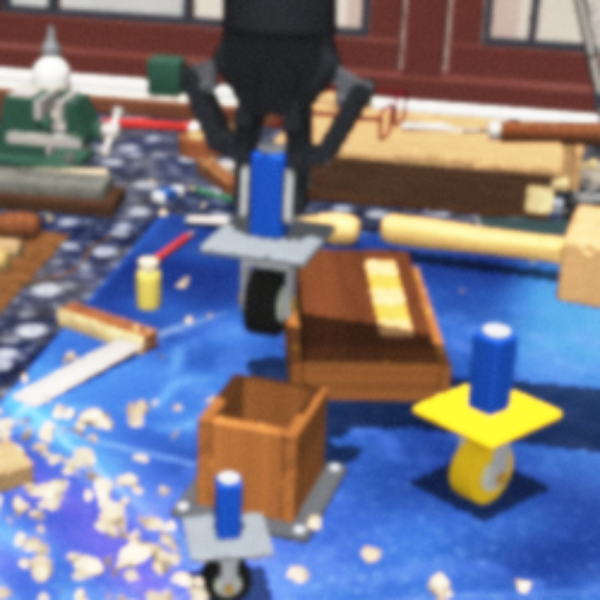

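View pics/u_wrist.png

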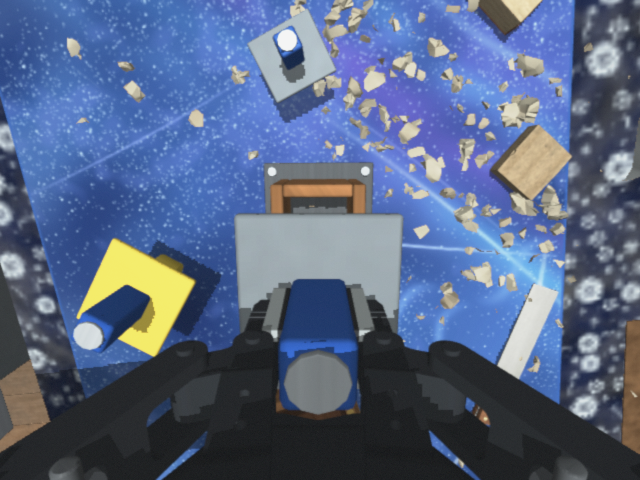

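View pics/u_scene.png

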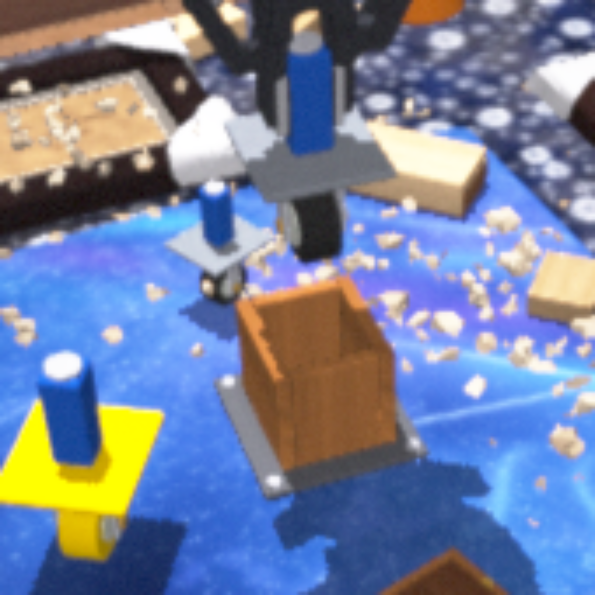

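Run:
```python
from st import *
o=bot.get_obs();C=cam("wrist",o)
print(o['ee_pos'])
yaw=np.radians(-6.2)
base=o['ee_pos']-np.array([.0002,.0016,.0855])
for a in(-5,-3,-1.5,0,1.5,3,5):
    Rr=R.from_euler('ZX',[yaw,np.radians(a)]).as_matrix()
    g=base+[0,0,.104]  # pivot at grasp
    f=lambda p:proj(C,g+Rr@(np.array(p)/1e3-[0,0,.104])).round(1)
    print(a,f([-37,40,74]),f([37,40,74]),f([0,0,137]))
```

```text
[0.5516 0.0617 0.2158]
-5 [235.6 219.2] [403.2 219. ] [318.6 375.2]
-3 [234.8 217.1] [404.  216.9] [318.6 378.9]
-1.5 [234.2 215.6] [404.6 215.4] [318.6 381.7]
0 [233.5 214.2] [405.2 214. ] [318.6 384.4]
1.5 [232.9 212.8] [405.9 212.5] [318.6 387. ]
3 [232.2 211.4] [406.5 211.2] [318.6 389.5]
5 [231.3 209.7] [407.4 209.5] [318.7 392.9]
```

Roller tilt is about 1°, from guard corners at (236,215) and (402,215) and the cap at (318,382). Descending into the dock.

Run:
```python
from st import *
for z in(.165,.13,.11,.095): print(z,cmd([.5507,.0641,z],-6.04))
```

```text
0.165 (array([ 5.08, -0.08, -0.08]), np.float64(-0.3), np.float64(-6.29))
0.13 (array([ 8.58, -0.29, -0.05]), np.float64(-0.3), np.float64(-6.29))
0.11 (array([10.57, -0.41, -0.04]), np.float64(-0.3), np.float64(-6.29))
0.095 (array([12.07, -0.5 , -0.03]), np.float64(-0.3), np.float64(-6.29))
```

Request:
play_rows(
  rows=[
    [[0.5,0.2,-0.1],0,1],
    [[2,0.1,-0.1],0,1],
    [[4,0,-0.1],0,1],
    [[5.1,-0.1,-0.1],0,1],
    [[6.5,-0.15,-0.1],0,1],
    [[7.6,-0.2,-0.05],0,1],
    [[8.6,-0.3,-0.05],0,1],
    [[8.6,-0.3,-0.05],0,1],
    [[8.6,-0.3,-0.05],0,1],
    [[8.6,-0.3,-0.05],0,1],
  ],
)

```text
time: 22.2
ee_pos: [0.551, 0.0647, 0.1305]
tcp_rot: [96.2, 86.5, 89.9]
wrist_force: [0.5, 0.2, -2.7]
opening: 0.0232
```

Run:
```python
from st import *
o,T=st();print(o['ee_pos'])
for z in(.11,.096,.094): print(z,cmd([.5507,.0641,z],-6.04))
```

```text
t 22.2 jig dx 123.4 y 277.1 wheelz 44.98 F [ 0.54  0.19 -2.7 ] jaw -6.24 q6 101.2
[0.551  0.0647 0.1305]
0.11 (array([ 2.04, -0.19, -0.01]), np.float64(-0.2), np.float64(-6.24))
0.096 (array([ 3.44, -0.27, -0.  ]), np.float64(-0.2), np.float64(-6.24))
0.094 (array([ 3.64, -0.28, -0.  ]), np.float64(-0.2), np.float64(-6.24))
```

Request:
play_rows(
  rows=[
    [[0.7,-0.1,0],0,1],
    [[1.5,-0.15,0],0,1],
    [[2.3,-0.2,0],0,1],
    [[3,-0.25,0],0,1],
    [[3.4,-0.25,0],0,1],
    [[3.5,-0.27,0],0,1],
    [[3.5,-0.27,0],0,1],
    [[3.5,-0.27,0],0,1],
  ],
)

```text
time: 22.87
ee_pos: [0.5504, 0.0641, 0.0947]
tcp_rot: [97.0, 86.5, 90.7]
wrist_force: [-0.5, -0.4, -3.8]
opening: 0.0227
```

Run:
```python
from st import *
o,T=st();print(o['ee_pos'])
```

```text
t 22.87 jig dx 122.7 y 276.6 wheelz 9.20 F [-0.45 -0.38 -3.77] jaw -6.24 q6 101.1
[0.5504 0.0641 0.0947]
```

Request:
play_rows(
  rows=[
    [[0.05,0,0],0,1],
    [[0.1,0,0],0,1],
    [[0.1,0,0],0,1],
  ],
)

```text
time: 23.12
ee_pos: [0.5504, 0.0642, 0.0937]
tcp_rot: [96.9, 86.5, 90.6]
wrist_force: [0.5, -0.2, -3.8]
opening: 0.023
```

Request:
play_rows(
  rows=[
    [[0.05,0,0],0,1],
    [[0.1,0,0],0,1],
    [[0.1,0,0],0,1],
  ],
)

```text
time: 23.37
ee_pos: [0.5504, 0.0642, 0.0935]
tcp_rot: [96.3, 86.5, 90.0]
wrist_force: [-3.8, -1.5, 4.5]
opening: 0.0227
```

Seated: the load has reversed to +4.5 N at the original height. Opening the fingers.

Request:
play_rows(
  rows=[
    [[-0.05,0,0],0,1.0],
    [[-0.05,0,0],0,2.6],
    [[-0.05,0,0],0,3.5],
    [[-0.05,0,0],0,5],
    [[-0.05,0,0],0,7],
    [[-0.05,0,0],0,8.5],
    [[-0.05,0,0],0,8.5],
    [[-0.05,0,0],0,8.5],
    [[-0.05,0,0],0,8.5],
  ],
)

```text
time: 24.12
ee_pos: [0.5504, 0.0642, 0.0931]
tcp_rot: [97.0, 86.5, 90.8]
wrist_force: [0.4, -0.5, -0.1]
opening: 0.0847
```

Run:
```python
from st import *
o,T=st();print(o['ee_pos'],o['opening'])
print(cmd([.5505,.0637,.23],-6.2))
```

```text
t 24.12 jig dx 122.6 y 276.7 wheelz 7.62 F [ 0.37 -0.51 -0.13] jaw -6.24 q6 101.1
[0.5504 0.0642 0.0931] 0.08473586946614768
(array([-13.67,   0.78,  -0.09]), np.float64(-0.0), np.float64(-6.24))
```

Request:
play_rows(
  rows=[
    [[-1,0.05,0],0,8.5],
    [[-3,0.2,0],0,8.5],
    [[-6,0.3,0],0,8.5],
    [[-9,0.5,0],0,8.5],
    [[-12,0.7,-0.1],0,8.5],
    [[-13.7,0.8,-0.1],0,8.5],
    [[-13.7,0.8,-0.1],0,8.5],
    [[-13.7,0.8,-0.1],0,8.5],
    [[-13.7,0.8,-0.1],0,8.5],
  ],
)

```text
time: 24.87
ee_pos: [0.5502, 0.0639, 0.2297]
tcp_rot: [97.8, 86.5, 91.6]
wrist_force: [0.2, 0.3, -0.8]
opening: 0.0852
```

Run:
```python
from st import *
import cv2
o,T=st();C=cam("wrist",o);p,d=bot.camera("wrist");cv2.imwrite("pics/v_w.png",p)
print(proj(C,[.5505,.0625,.145]))
cc,ss=np.cos(np.radians(-6.2)),np.sin(np.radians(-6.2))
for a,b in((37,40),(-37,40),(-37,-40),(37,-40)): print(proj(C,[.5505+(cc*a-ss*b)/1e3,.0625+(ss*a+cc*b)/1e3,.082]))
p,d=bot.camera("side");cv2.imwrite("pics/v_s.png",cv2.resize(p[150:350,230:480],None,fx=3,fy=3))
```

```text
t 24.87 jig dx 122.4 y 276.5 wheelz 144.25 F [ 0.16  0.27 -0.78] jaw -6.24 q6 101.1
[320.6182 257.5194]
[367.6553 187.175 ]
[273.8355 187.272 ]
[276.5162 283.4303]
[364.9609 283.5345]
```

View pics/v_w.png

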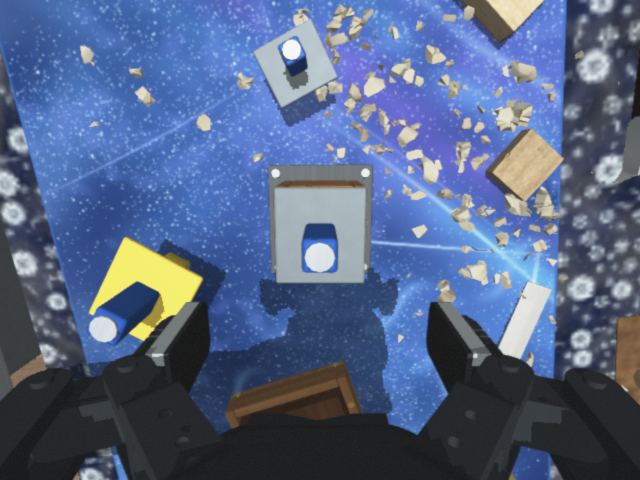

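View pics/v_s.png

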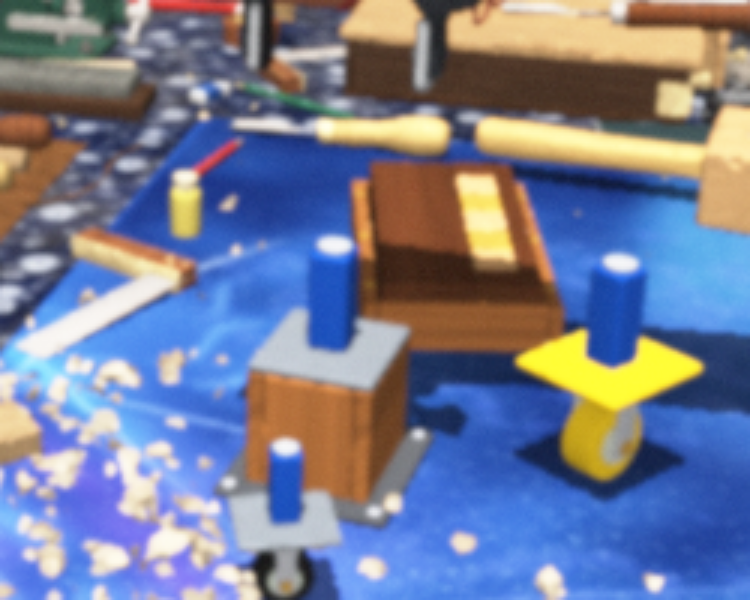

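The roller hangs upright in the dock: the cap is at wrist (320,257), where it was at the start, and the guard corners match prediction. The gripper is clear and the bystanders in view haven't moved. Handing in.

```bash
python3 -c "
from workcell import bot
print(bot.job_done())"
```

```text
the job is handed in; nothing more can be done
None
```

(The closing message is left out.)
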